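Shift the card feeder into third and start it

ROBOT

A 7-joint arm with a two-finger parallel gripper is mounted at the origin on a cart in front of the work surface, level with it; the furniture and walls round the work are solid. World frame = base frame: x ahead of the robot, y to its left, z up, the work surface at z = 0. Lengths are in m, angles in rad, forces in N, time in s.
With the tool pointing down it reaches from about 0.425 to 0.875 m from the base axis. Payload 4.7 kg.
Tool frame: the origin (TCP) lies at the centre of the arm's flange, where the gripper is bolted on; the fingertips stand 182 mm ahead of it and the grasp point (between the pads) lies ahead of it (ctrl.hold_point_z is the z of the grasp point in the tool frame, in m); z points along the fingers, y is the direction in which the jaws open and shut (so a half turn about z gives the same grasp; the last joint's range is limited). The gripper opens to 87 mm and grips with 3 to 60 N. Pads are 19 mm wide; open, the fingers measure 117 mm over their backs; the gripper's body (75 mm by 190 mm) begins 51 mm behind the grasp point.
Start: joints at [-1.1, 0.321, -0.07, 1.45, 0.023, 1.371, -0.057], TCP at [0.287, 0.583, 0.405] pointing down, gripper open.
Joint ranges: [-2.86, 2.86], [-0.3, 2.09], [-1.38, 1.24], [0.06, 2.45], [-1.56, 4.7], [0.09, 2.05], [-2.69, 2.69]. Speed limits (rad/s): [2.57, 2.57, 3.14, 3.14, 3.14, 3.14, 3.14].

INTERFACE

Orientations are given as a rotation vector (axis times angle).
In Python, from bench import get_state, imaging, workorder, ctrl gives the robot as it stands.
- The arm moves only by the tool step_arm, never from a script. Its argument "increments" is a list of rows, each an object of numbers: "claw": the opening, from 0 (shut) to 1 (fully open); "tx", "ty", "tz": the shift along the tool's x, y, z in m; "spin": the turn about the tool's z in degrees. A call has 1 to 8 rows; each row is the pose to reach, as a shift and turn from the pose commanded when the call began, along the tool's axes at that moment; what a row does not reach only later rows make up. A row lasts 1/12 s, in which the tool goes at most 41.7 mm and 7.16 degrees, less where a joint would pass 70% of its speed; a pose out of reach is approached as far as the arm can. A call with a gripper value outside its range is refused whole. The fingers move at their own pace and stop on an object; "force" is the grip in N (left out, the last holds). Time passes only in rows, so rows that repeat a pose let the fingers close. It gives the time, the measured TCP pose, the force and the opening at its end, in the units of the state.
- get_state(): the state, without advancing time (a new reading comes with each control period).
- imaging.get_image(name): name is "scene" or "top" or "wrist"; returns the picture (420x560x3 uint8, blue, green, red); there is no depth.
- imaging.camera_params(name): a dict with "intrinsics" (3x3 intrinsics, pixels), "camera_from_world" (4x4, takes a point from world to camera coordinates). Camera axes: x right, y down, z forward; pixel columns grow to the right and rows downward; lengths in m; the calibration is good to about 2 mm. The wrist camera is an equidistant fisheye: a pixel r from the principal point sees the ray r / f radians off the axis. A picture is of the moment at which its call begins: read the wrist's pose just before it. camera_params takes no time and is no camera call; for the wrist camera it gives the pose at the moment of the call.
- workorder.close_job(): hands the job in, once; it reports no verdict.
The state is a dict: "time": time; "joint_positions": joint angles; "qd": joint speeds; "joint_torque": joint torques, N m; "position": TCP position; "tool_rot": TCP orientation; "ft_force": force on the tool from outside, world axes, zero at the start; "torque": the same for the moment, N m; "grip_width": opening from 0.0 (shut) to 1.0 (fully open).
Only numpy, scipy, OpenCV 4.12 (cv2) and the standard library are available. Lean on these libraries where they do the work, as an engineer would, in place of code of your own. Each camera call takes 0.05 s, during which the arm holds its last target. There are 200 camera calls.

TASK

Put the card feeder into third: use the fingertips to push the knob of its gear lever through the H-shaped gate, from wherever it stands in the left-hand leg into the cross channel, across to the right, then fully forward (away from the robot) into the far right slot. Only then press the round start button on the feeder's console fully down with a fingertip and let it come up again. Push gently and never pinch the knob, and leave the vial, the paper cup and the amber jar where they stand.

Things in the scene. Friction and masses are not known exactly. Their poses are not given: they have to be found in the camera images.
- feeder: card feeder, fixed, turned by up to 0.35 rad. Origin on the worktop under the middle of its gearbox; x forward (away from the robot), y to its left, z up. Middle: grey gearbox 180 mm (x) by 140 mm (y), 100 mm high with its gate plate. Left (y 68 to 156 mm): console, 60 mm high, with the start button. Right (y -69 to -167 mm): roller bed, 55 mm high, with a blister card
- gate_center (a point): middle of the aluminium H gate's upper side, 100 mm above the feeder's origin. Two legs along x at y = +20 and -20 mm, each from x = -33 to +33 mm, joined by one cross channel along y at x = 0; all 14 mm wide, inner corners rounded by 8 mm. Raised pips number the slots: 1 far left, 2 near left, 3 far right, 4 near right
- knob_center (a point): centre of the gear lever's black ball knob, 40 mm diameter. The lever tilts about a pivot 15 mm above the feeder's origin, knob 150 mm from it: with f = gear_fore, s = gear_side the knob is at x = 150 sin f, y = -150 cos f sin s, z = 15 + 150 cos f cos s mm in the feeder's frame. About 1 to 2 N moves it and it stays where it is left
- knob: the gear lever's 10 mm steel stem, with 2 mm play to each side in the gate, and its knob; origin at the pivot, z along the stem
- gear_fore (a joint): fore-and-aft tilt of the gear lever, rad: 0 in the cross channel, +0.33 fully forward (far slots), -0.33 fully back (near slots). Starts anywhere from -0.30 to 0.30
- gear_side (a joint): sideways tilt of the gear lever, rad: -0.25 in the left leg (where it starts), +0.25 in the right leg
- start_top (a point): centre of the top of the round start button (36 mm diameter) in a black collar on the console, at x = -25 mm, y = 112 mm in the feeder's frame; it is pressed straight down
- start (a joint): travel of the start button, m: 0 up, 0.006 fully down; a spring brings it back, about 5 N holds it fully down
- vial_mid (a point): centre of a loose open amber vial, 36 mm diameter, 84 mm high, standing in front of the console
- cup_mid (a point): centre of a loose small paper dose cup, 38 mm diameter, 29 mm high, standing in front of the gearbox
- jar_mid (a point): centre of a loose amber jar, 68 mm diameter, 92 mm high, standing in front of the roller bed

How it is judged:
By the outcome, as a careful person would: the job done as asked, in the order asked, and still so for the second after the job is handed in, with the robot touching nothing.
It also fails if it takes over 54 s, if anything falls off the work surface, if the arm or the gripper's body presses on something with over 40 N, if the wrist force passes 120 N, or if a joint passes its speed limit or range.

## Working session

There is one attempt and no reset: what is moved stays moved. The work goes in short steps, Python scripts to look and compute and a tool call to move; the robot and the scene stay as the last step left them, time stands still between calls to the robot, and variables do not carry over. Pictures are saved under pics/ and viewed, on a budget of 10 in all, crops included, one or two more only if the job needs it, and the job is handed in when it is done.

Besides the shell and the picture viewer there is one more tool, called after ">>>" as a command line: name --argument value ..., lists and objects as JSON in quotes. step_arm: Moves the arm, as the interface text tells. Its arguments: {"type":"object","properties":{"increments":{"type":"array"},"force":{"type":"number"}},"required":["increments"]}

```bash
ls; mkdir -p pics; python3 - <<'E'
from bench import get_state, imaging, workorder, ctrl
import cv2,numpy as np
s=get_state(); print(s, ctrl.hold_point_z)
for n in("scene","top"):
    im=imaging.get_image(n); cv2.imwrite(f"pics/{n}0.png",im)
    p=imaging.camera_params(n); print(n,np.round(p["intrinsics"],2).tolist(),np.round(p["camera_from_world"],4).tolist())
    
E
```

```text
pics
{'time': 0.0, 'joint_positions': array([-1.09989824,  0.32182381, -0.07007811,  1.4516238 ,  0.0226095 ,
        1.3707968 , -0.0569202 ]), 'qd': array([ 6.60631846e-04, -2.65044479e-04,  9.30949585e-05,  7.91260132e-04,
        1.94311337e-04,  7.68795583e-04, -8.16091086e-04]), 'joint_torque': array([-3.95279176e-05, -4.91298866e+01, -4.04076995e-01, -3.12520480e+01,
       -6.39447151e-02,  4.37510514e-02,  1.70465250e-04]), 'position': array([0.28664921, 0.58316701, 0.40368632]), 'tool_rot': array([-7.11234976e-01, -3.05969746e+00,  2.88640530e-03]), 'ft_force': array([-0.14867702, -0.92404524,  0.27146908]), 'torque': array([-0.02769173,  0.05377265, -0.00446563]), 'grip_width': 1.0004855058244202} 0.1635
scene [[453.92, 0.0, 277.59], [0.0, 453.92, 208.68], [0.0, 0.0, 1.0]] [[0.8825, -0.4699, 0.0205, -0.4399], [-0.2517, -0.5087, -0.8233, 0.1598], [0.3973, 0.7214, -0.5672, 0.8135], [0.0, 0.0, 0.0, 1.0]]
top [[448.23, 0.0, 280.29], [0.0, 448.23, 202.33], [0.0, 0.0, 1.0]] [[0.0111, -0.9999, -0.0106, -0.0791], [-0.995, -0.01, -0.0992, 0.4648], [0.0991, 0.0117, -0.995, 0.938], [0.0, 0.0, 0.0, 1.0]]
```

View pics/top0.png

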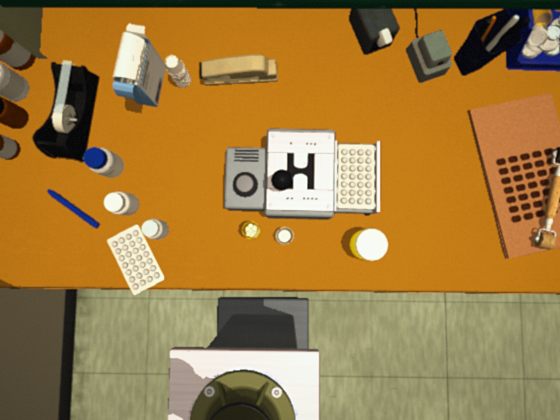

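View pics/scene0.png

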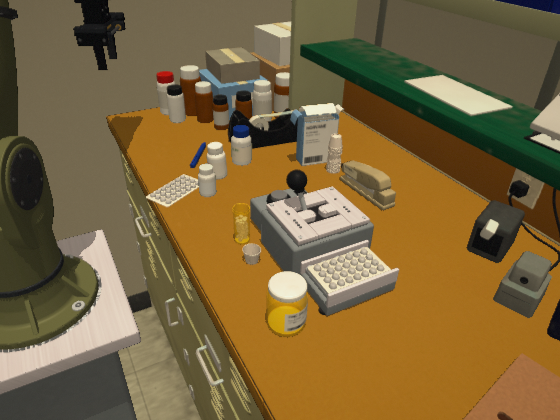

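The top view shows the feeder with its gate plate at about (268..334, 129..215), the H at (300,172), the knob at (282,180) in the left leg and the button at (245,184). The vial is at (250,230), the cup at (285,236) and the jar at (371,245). The scene view shows the knob clearly at (297,181).

```bash
cat > h.py <<'E'
import numpy as np,cv2
from bench import get_state, imaging
def ray(n,uv):
    p=imaging.camera_params(n);K=p["intrinsics"];T=np.array(p["camera_from_world"])
    d=np.linalg.inv(K)@np.array([uv[0],uv[1],1.]);R=T[:3,:3]
    return -R.T@T[:3,3], R.T@d
def onz(n,uv,z):
    o,d=ray(n,uv); return o+d*(z-o[2])/d[2]
def proj(n,P):
    p=imaging.camera_params(n);T=np.array(p["camera_from_world"]);q=p["intrinsics"]@(T[:3,:3]@np.array(P)+T[:3,3]);return q[:2]/q[2]
E
python3 - <<'E'
from h import *
t=cv2.imread("pics/top0.png"); g=cv2.cvtColor(t,cv2.COLOR_BGR2GRAY);hsv=cv2.cvtColor(t,cv2.COLOR_BGR2HSV)
# dark H + knob
m=((g<60)*255).astype(np.uint8); m[:,:262]=0;m[:,335:]=0;m[:140]=0;m[205:]=0
n,l,st,c=cv2.connectedComponentsWithStats(m)
for i in range(1,n):
    if st[i,4]>30: print("dark",st[i],c[i].round(1))
m2=((hsv[...,1]<60)&(g>200)).astype(np.uint8)*255
n,l,st,c=cv2.connectedComponentsWithStats(m2)
for i in range(1,n):
    if st[i,4]>80:
        ct=cv2.findContours((l==i).astype(np.uint8),0,2)[0][0]
        print("white",st[i],c[i].round(1),[np.round(a,1).tolist() for a in cv2.minAreaRect(ct)])
m3=(hsv[...,1]<90).astype(np.uint8); n,l,st,c=cv2.connectedComponentsWithStats(m3);i=l[150,290]
for (w,h) in [(0,0)]:
    ct=cv2.findContours((l==i).astype(np.uint8),0,2)[0][0]; print("feeder",st[i],cv2.minAreaRect(ct))
big=cv2.resize(t[120:255,215:395],None,fx=4.4,fy=4.4,interpolation=cv2.INTER_CUBIC); cv2.imwrite("pics/crop1.png",big)
E
```

```text
dark [272 154  42  36 705] [292.9 174. ]
white [127  24  17  10 114] [135.1  28.5] [[135.2, 28.4], [16.9, 6.9], 9.5]
white [546  26  14  13 113] [553.   31.9] [[553.0, 31.5], [12.0, 10.6], 45.0]
white [382  29  10  14  89] [386.3  35.3] [[386.5, 35.5], [13.3, 7.0], 71.6]
white [114  32  31  47 946] [128.8  55.8] [[129.5, 55.6], [22.8, 44.9], 12.7]
white [166  56  12  11 108] [171.4  61.1] [[171.5, 61.0], [10.0, 11.0], 90.0]
white [ 52 104  11  21 146] [ 57.5 114.3] [[56.8, 113.7], [8.9, 20.1], 7.1]
white [ 267  132  108   79 6099] [319.4 172. ] [[320.5, 171.0], [78.0, 107.0], 90.0]
white [377 141   3  71 211] [378.  176.3] [[378.0, 176.0], [2.0, 70.0], 0.0]
white [104 192  25  22 340] [115.3 201.8] [[116.0, 202.5], [21.0, 24.0], 90.0]
white [142 220  16  17 202] [149.3 228. ] [[149.2, 228.3], [14.8, 15.6], 45.0]
white [ 108  225   56   70 1643] [135.5 259.3] [[135.5, 259.5], [61.3, 34.4], 63.4]
white [356 229  32  31 772] [371.5 244.2] [[371.5, 244.0], [30.0, 31.0], 90.0]
white [278 230  13  12 114] [284.  235.5] [[284.0, 235.5], [10.6, 12.0], 45.0]
white [ 170  350  149   70 4510] [266.  371.9] [[244.0, 384.5], [148.8, 67.7], 0.7]
feeder [  224   129   156    90 11733] ((302.17474365234375, 173.310791015625), (155.3235321044922, 88.63619995117188), 1.3019527196884155)
```

View pics/crop1.png

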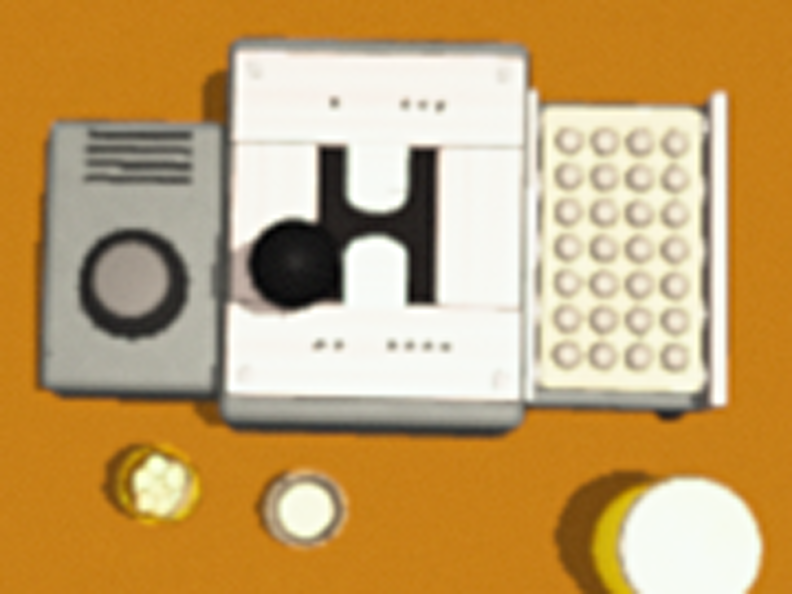

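```bash
python3 - <<'E'
from h import *
from scipy.optimize import least_squares
c=lambda u,v:(215+(u+.5)/4.4-.5,120+(v+.5)/4.4-.5)
# points: (feeder xyz mm, crop px)
P=[((33,-13,100),(410,147)),((33,-27,100),(438,147)),((-33,-13,100),(409,303)),((-33,-27,100),(437,303)),((33,27,100),(318,147)),((33,13,100),(346,147)),((-33,13,100),(345,303)),((-25,112,66),(131,280))]
W=lambda q,p:np.array([q[0]+np.cos(q[2])*p[0]/1e3-np.sin(q[2])*p[1]/1e3,q[1]+np.sin(q[2])*p[0]/1e3+np.cos(q[2])*p[1]/1e3,p[2]/1e3])
def r(q): return np.concatenate([proj("top",W(q,p))-c(*u) for p,u in P])
s=least_squares(r,[.5,-.1,0]); q=s.x;print(q,s.fun.round(2))
K=lambda f,a:np.array([150*np.sin(f),-150*np.cos(f)*np.sin(a),15+150*np.cos(f)*np.cos(a)])
im=cv2.imread("pics/scene0.png");g=cv2.cvtColor(im,6);m=(g<45).astype(np.uint8)
m[:165]=0;m[200:]=0;m[:,:284]=0;m[:,312:]=0
ct=max(cv2.findContours(m,0,2)[0],key=cv2.contourArea);ks=cv2.minEnclosingCircle(ct);print("scene knob",ks)
kt=c(295,263)
def rk(z): 
    w=W(q,K(*z)); return np.concatenate([proj("top",w)-kt, proj("scene",w)-ks[0]])
z=least_squares(rk,[0,-.25]);print("fore,side",z.x,z.fun.round(2),"knob",W(q,K(*z.x)))
for n,p in dict(gate=(0,0,100),btn=(-25,112,66),k_cross=K(0,-.25),k_right=K(0,.25),k3=K(.33,.25)).items(): print(n,W(q,p).round(4))
print("vial",onz("top",c(158,484),.084),"cup",onz("top",c(303,509),.029),"jar",onz("top",c(690,546),.092))
s=get_state();from scipy.spatial.transform import Rotation as R;print(R.from_rotvec(s["tool_rot"]).as_matrix().round(3))
E
```

```text
[ 0.52195487 -0.11403583 -0.01775192] [-0.57  1.17  0.1   1.35 -1.11 -1.41 -0.38 -1.22  0.24  0.64  0.91  0.82
  0.28 -1.77  0.57  0.51]
scene knob ((297.5, 182.0), 12.500100135803223)
fore,side [-0.18997175 -0.23458351] [ 0.79  0.28 -0.57 -2.01] knob [ 0.49424243 -0.0793      0.15826703]
gate [ 0.522 -0.114  0.1  ]
btn [ 0.4989 -0.0016  0.066 ]
k_cross [ 0.5226 -0.0769  0.1603]
k_right [ 0.5213 -0.1511  0.1603]
k3 [ 0.5699 -0.15    0.1525]
vial [ 0.4042025  -0.01611269  0.084     ] cup [ 0.39503133 -0.08176855  0.029     ] jar [ 0.3787721  -0.25505301  0.092     ]
[[-0.897  0.441 -0.001]
 [ 0.441  0.897 -0.002]
 [-0.    -0.002 -1.   ]]
```

```bash
cat >> h.py <<'E'
from scipy.spatial.transform import Rotation as R
Q=[0.522,-0.114,-0.0178]
def F(p): # feeder mm -> world m
    return np.array([Q[0]+(np.cos(Q[2])*p[0]-np.sin(Q[2])*p[1])/1e3,Q[1]+(np.sin(Q[2])*p[0]+np.cos(Q[2])*p[1])/1e3,p[2]/1e3])
def inv(w):
    d=(np.array(w)[:2]-Q[:2])*1e3;c,s=np.cos(Q[2]),np.sin(Q[2]);return np.array([c*d[0]+s*d[1],-s*d[0]+c*d[1],w[2]*1e3])
def go(tips): # world tip targets
    s=get_state();M=R.from_rotvec(s["tool_rot"]).as_matrix();tip=s["position"]+M@[0,0,.182]
    ang=np.degrees(np.arctan2(M[1,1],M[0,1]));want=90+np.degrees(Q[2])
    print("tip",tip.round(4),"feeder",inv(tip).round(1),"spin",round(-(want-ang),2),"F",s["ft_force"].round(1),"t",s["time"])
    for t in tips: print(np.round(M.T@(np.array(t)-tip),4))
E
python3 -c "
from h import *
go([[.45,.3,.25],[.45,-.02,.25],F([-78,37,250]),F([-78,37,140])])"
```

```text
tip [0.2865 0.5829 0.2218] feeder [-247.8  692.6  221.8] spin -25.15 F [-0.3  0.4  0.1] t 0.1
[-0.2715 -0.1818 -0.0279]
[-0.4126 -0.469  -0.0274]
[-0.4324 -0.5213 -0.0273]
[-0.4324 -0.5211  0.0827]
```

>>> step_arm --increments '[{"claw": 0,"tx": -0.036,"ty": -0.022,"tz": -0.03},{"claw": 0,"tx": -0.07,"ty": -0.045,"tz": -0.03},{"claw": 0,"tx": -0.104,"ty": -0.068,"tz": -0.03},{"claw": 0,"tx": -0.138,"ty": -0.091,"tz": -0.03},{"claw": 0,"tx": -0.172,"ty": -0.114,"tz": -0.03},{"claw": 0,"tx": -0.206,"ty": -0.137,"tz": -0.03},{"claw": 0,"tx": -0.24,"ty": -0.16,"tz": -0.03},{"claw": 0,"tx": -0.2715,"ty": -0.182,"tz": -0.03}]' --force 10

```text
invalid input at $.increments[0]: expected keys claw, tx, ty, tz, spin
```

```bash
python3 -c "
from h import *
go([[.45,-.02,.25],F([-78,37,250]),F([-78,37,140])])"
```

```text
tip [0.2865 0.5829 0.2218] feeder [-247.8  692.6  221.8] spin -25.15 F [-0.3  0.4  0.1] t 0.1
[-0.4126 -0.469  -0.0274]
[-0.4324 -0.5213 -0.0273]
[-0.4324 -0.5211  0.0827]
```

>>> step_arm --increments '[{"claw": 0,"tx": -0.034,"ty": -0.022,"tz": -0.03,"spin": -3},{"claw": 0,"tx": -0.068,"ty": -0.045,"tz": -0.03,"spin": -6},{"claw": 0,"tx": -0.102,"ty": -0.068,"tz": -0.03,"spin": -9},{"claw": 0,"tx": -0.136,"ty": -0.091,"tz": -0.03,"spin": -12},{"claw": 0,"tx": -0.17,"ty": -0.114,"tz": -0.03,"spin": -15},{"claw": 0,"tx": -0.204,"ty": -0.137,"tz": -0.03,"spin": -18},{"claw": 0,"tx": -0.238,"ty": -0.16,"tz": -0.03,"spin": -21},{"claw": 0,"tx": -0.2715,"ty": -0.182,"tz": -0.03,"spin": -25.15}]' --force 10

```text
time: 0.77
position: [0.4496, 0.2999, 0.4345]
tool_rot: [-0.024, -3.141, 0.0]
ft_force: [0.8, -0.9, 1.2]
grip_width: 0.48
```

```bash
python3 -c "
from h import *
go([[.45,-.02,.25],F([-78,37,250]),F([-78,37,140])])"
```

```text
tip [0.4495 0.2999 0.2525] feeder [-79.8 412.5 252.5] spin 0.16 F [ 0.8 -0.9  1.2] t 0.7667
[-0.0053 -0.3198  0.0026]
[-0.0008 -0.3755  0.0026]
[-0.0008 -0.3755  0.1126]
```

>>> step_arm --increments '[{"claw": 0,"tx": 0,"ty": -0.04,"tz": 0,"spin": 0},{"claw": 0,"tx": 0,"ty": -0.08,"tz": 0,"spin": 0},{"claw": 0,"tx": 0,"ty": -0.12,"tz": 0,"spin": 0},{"claw": 0,"tx": 0,"ty": -0.16,"tz": 0,"spin": 0},{"claw": 0,"tx": 0,"ty": -0.2,"tz": 0,"spin": 0},{"claw": 0,"tx": 0,"ty": -0.24,"tz": 0,"spin": 0},{"claw": 0,"tx": 0,"ty": -0.28,"tz": 0,"spin": 0},{"claw": 0,"tx": 0,"ty": -0.32,"tz": 0,"spin": 0}]'

```text
time: 1.43
position: [0.4427, -0.02, 0.4346]
tool_rot: [-0.028, -3.141, -0.001]
ft_force: [1.7, -0.8, 0.7]
grip_width: 0.009
```

```bash
python3 -c "
from h import *
go([F([-78,37,250]),F([-78,37,140])])
p=imaging.camera_params('wrist');print(p)
cv2.imwrite('pics/w1.png',imaging.get_image('wrist'))"
```

```text
tip [ 0.4427 -0.0199  0.2526] feeder [-81.   92.7 252.6] spin 0.01 F [ 1.7 -0.8  0.7] t 1.4333
[-0.003  -0.0557  0.0025]
[-0.003  -0.0557  0.1125]
{'intrinsics': array([[325.1922621 ,   0.        , 278.67041561],
       [  0.        , 325.1922621 , 203.38259141],
       [  0.        ,   0.        ,   1.        ]]), 'camera_from_world': array([[ 0.0180744 ,  0.99983544,  0.0015534 ,  0.00962503],
       [ 0.9541694 , -0.01771302,  0.29874236, -0.46934292],
       [ 0.29872071, -0.00391738, -0.95433254,  0.28838392],
       [ 0.        ,  0.        ,  0.        ,  1.        ]])}
```

View pics/w1.png

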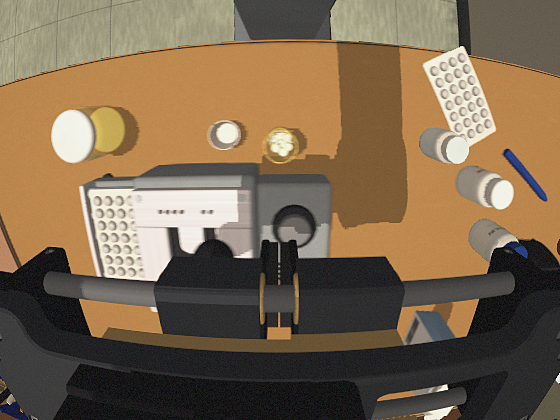

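The wrist view shows the closed fingertips at (280,255), the button at (294,225) and the knob half hidden at (213,250). The vial and cup stand well clear. Next I go behind the knob and lower.

>>> step_arm --increments '[{"claw": 0,"tx": -0.002,"ty": -0.03,"tz": 0,"spin": 0},{"claw": 0,"tx": -0.003,"ty": -0.0557,"tz": 0.02,"spin": 0},{"claw": 0,"tx": -0.003,"ty": -0.0557,"tz": 0.05,"spin": 0},{"claw": 0,"tx": -0.003,"ty": -0.0557,"tz": 0.08,"spin": 0},{"claw": 0,"tx": -0.003,"ty": -0.0557,"tz": 0.105,"spin": 0},{"claw": 0,"tx": -0.003,"ty": -0.0557,"tz": 0.1125,"spin": 0},{"claw": 0,"tx": -0.003,"ty": -0.0557,"tz": 0.1125,"spin": 0}]'

```text
time: 2.07
position: [0.4445, -0.0734, 0.3203]
tool_rot: [-0.028, -3.137, 0.001]
ft_force: [-0.5, -0.3, 0.2]
grip_width: 0.006
```

```bash
python3 -c "
from h import *
go([F([-60,37,140]),F([-30,37,140])])
cv2.imwrite('pics/s2.png',cv2.resize(imaging.get_image('scene')[140:290,200:400],None,fx=4,fy=4,interpolation=2))"
```

```text
tip [ 0.4436 -0.0735  0.1383] feeder [-79.1  39.1 138.3] spin -0.0 F [-0.5 -0.3  0.2] t 2.0667
[-0.0191 -0.0021 -0.0018]
[-0.0491 -0.0021 -0.0019]
```

View pics/s2.png

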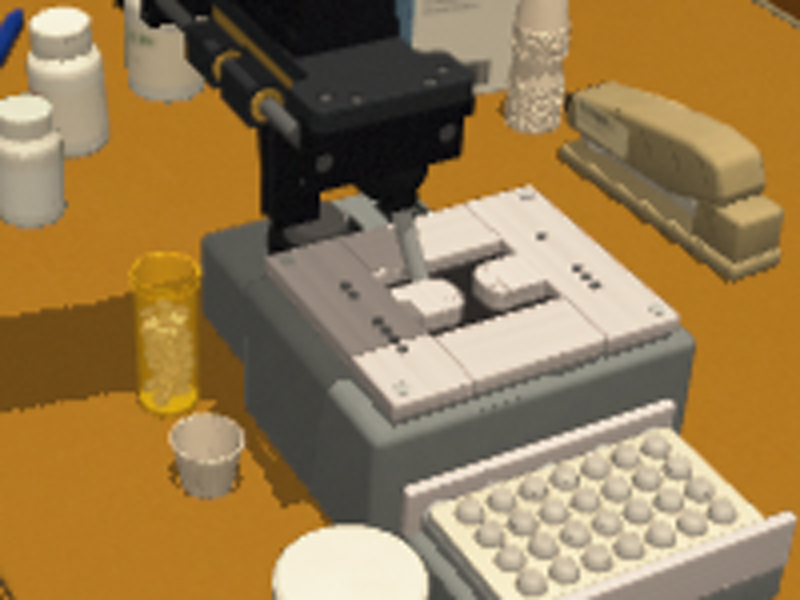

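```bash
python3 -c "
from h import *
for uv in [(304,209.5),(304.5,210.5)]:
    e=inv(onz('scene',uv,.1));print(e,'knob x ~',e[0]*150/85)
print(proj('scene',F([0,20,100])),proj('scene',F([-33,20,100])))
go([F([-60,37,140]),F([-30,37,140])])
"
```

```text
[-20.51593047  14.57195611 100.        ] knob x ~ -36.20458317989818
[-21.33523759  11.18242451 100.        ] knob x ~ -37.65041927660298
[311.65548389 205.55880394] [297.0484261  209.62616512]
tip [ 0.4451 -0.0736  0.1401] feeder [-77.6  39.1 140.1] spin 0.01 F [0.5 0.6 0.3] t 2.1167
[-0.0176 -0.0021  0.    ]
[-0.0476 -0.0021  0.    ]
```

>>> step_arm --increments '[{"claw": 0,"tx": -0.01,"ty": -0.002,"tz": 0,"spin": 0},{"claw": 0,"tx": -0.017,"ty": -0.002,"tz": 0,"spin": 0},{"claw": 0,"tx": -0.022,"ty": -0.002,"tz": 0,"spin": 0},{"claw": 0,"tx": -0.027,"ty": -0.002,"tz": 0,"spin": 0},{"claw": 0,"tx": -0.032,"ty": -0.002,"tz": 0,"spin": 0},{"claw": 0,"tx": -0.037,"ty": -0.002,"tz": 0,"spin": 0},{"claw": 0,"tx": -0.042,"ty": -0.002,"tz": 0,"spin": 0},{"claw": 0,"tx": -0.045,"ty": -0.002,"tz": 0,"spin": 0}]'

```text
time: 2.78
position: [0.491, -0.0764, 0.3223]
tool_rot: [0.028, 3.141, -0.0]
ft_force: [-1.2, 1.0, 1.0]
grip_width: 0.003
```

```bash
python3 -c "
from h import *
im=imaging.get_image('scene')
go([F([-30,37,140])])
cv2.imwrite('pics/s3r.png',im)
cv2.imwrite('pics/s3.png',cv2.resize(im[140:250,240:390],None,fx=5,fy=5,interpolation=2))"
```

```text
tip [ 0.4914 -0.0764  0.1403] feeder [-31.3  37.  140.3] spin 0.01 F [0.2 0.  0.5] t 2.8333
[-0.0013 -0.      0.0003]
```

View pics/s3.png

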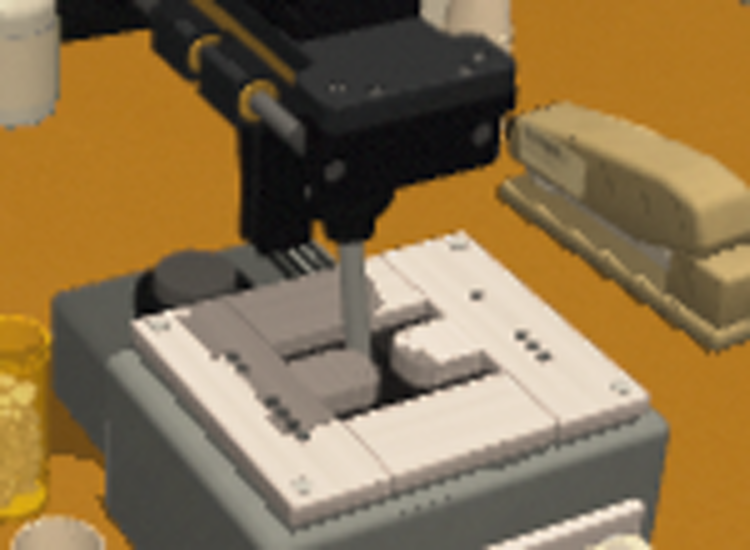

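The stem is now nearly in line with the cross channel, at crop (355,330) where the channel junction projects to (358,328). I nudge it 1.5 mm more, back off, then go round to the knob's left side.

>>> step_arm --increments '[{"claw": 0,"tx": -0.0015,"ty": 0,"tz": 0,"spin": 0},{"claw": 0,"tx": -0.0015,"ty": 0,"tz": 0,"spin": 0},{"claw": 0,"tx": 0.005,"ty": 0,"tz": 0,"spin": 0},{"claw": 0,"tx": 0.025,"ty": 0,"tz": 0,"spin": 0},{"claw": 0,"tx": 0.025,"ty": 0.03,"tz": 0,"spin": 0},{"claw": 0,"tx": 0.025,"ty": 0.055,"tz": 0,"spin": 0},{"claw": 0,"tx": 0.025,"ty": 0.055,"tz": 0,"spin": 0}]'

```text
time: 3.42
position: [0.4658, -0.0164, 0.3223]
tool_rot: [0.019, 3.141, 0.005]
ft_force: [-0.1, 0.6, 0.0]
grip_width: 0.006
```

```bash
python3 -c "
from h import *
im=imaging.get_image('scene')
go([F([0,92,140]),F([0,75,140]),F([0,36,140])])
for p in [(0,0,100),(0,20,100),(6,0,100),(-6,0,100)]: print(p,(proj('scene',F(p))-[240,130])*5)
print(proj('scene',F([0,37,160]))-[240,130])
cv2.imwrite('pics/s4r.png',im)
cv2.imwrite('pics/s4.png',cv2.resize(im[130:250,240:390],None,fx=5,fy=5,interpolation=2))"
```

```text
tip [ 0.466  -0.0185  0.1404] feeder [-57.7  94.5 140.4] spin 0.27 F [ 0.1 -1.  -0. ] t 3.4667
[-0.0577 -0.0028  0.0004]
[-0.0576 -0.0198  0.0004]
[-0.0574 -0.0588  0.0003]
(0, 0, 100) [384.4628513  403.94212218]
(0, 20, 100) [358.27741944 377.79401972]
(6, 0, 100) [397.66733364 400.17809067]
(-6, 0, 100) [371.18912545 407.72589204]
[69.1307972  45.32483833]
```

View pics/s4.png

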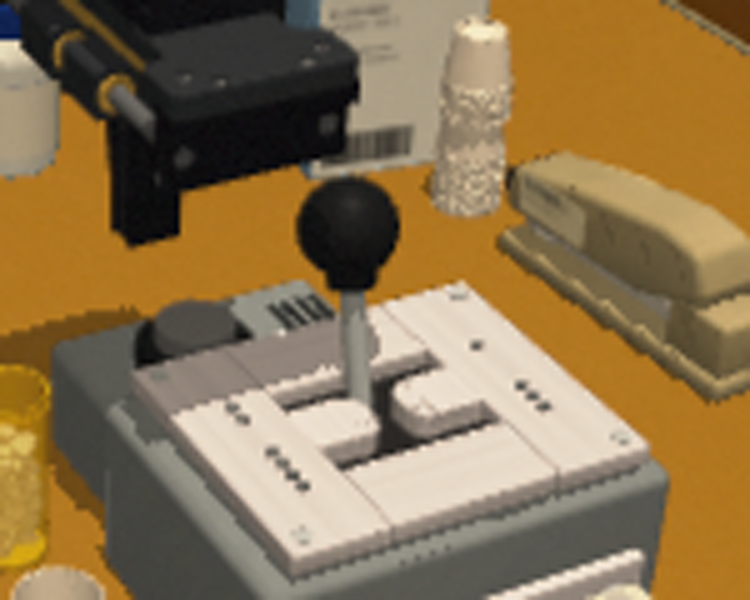

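The knob is free at crop (348,232) and its stem sits at (357,378), against an expected (358,378) for the centre of the channel. Next I move to its left side and push right.

>>> step_arm --increments '[{"claw": 0,"tx": -0.03,"ty": -0.001,"tz": 0,"spin": 0},{"claw": 0,"tx": -0.0575,"ty": -0.003,"tz": 0,"spin": 0},{"claw": 0,"tx": -0.0575,"ty": -0.012,"tz": 0,"spin": 0},{"claw": 0,"tx": -0.0575,"ty": -0.02,"tz": 0,"spin": 0},{"claw": 0,"tx": -0.0575,"ty": -0.026,"tz": 0,"spin": 0},{"claw": 0,"tx": -0.0575,"ty": -0.032,"tz": 0,"spin": 0},{"claw": 0,"tx": -0.0575,"ty": -0.038,"tz": 0,"spin": 0},{"claw": 0,"tx": -0.0575,"ty": -0.044,"tz": 0,"spin": 0}]'

```text
time: 4.13
position: [0.5226, -0.0666, 0.3227]
tool_rot: [0.028, 3.141, 0.002]
ft_force: [-0.6, 1.5, 0.8]
grip_width: 0.008
```

```bash
python3 -c "
from h import *
go([F([0,40,140]),F([0,5,140]),F([0,-2,140])])"
```

```text
tip [ 0.5228 -0.0664  0.1407] feeder [-1.000e-01  4.760e+01  1.407e+02] spin -0.0 F [-0.6  1.5  0.8] t 4.1333
[-0.0001 -0.0076  0.0007]
[-0.0001 -0.0426  0.0007]
[-0.0001 -0.0496  0.0007]
```

>>> step_arm --increments '[{"claw": 0,"tx": 0,"ty": -0.007,"tz": 0,"spin": 0},{"claw": 0,"tx": 0,"ty": -0.013,"tz": 0,"spin": 0},{"claw": 0,"tx": 0,"ty": -0.019,"tz": 0,"spin": 0},{"claw": 0,"tx": 0,"ty": -0.025,"tz": 0,"spin": 0},{"claw": 0,"tx": 0,"ty": -0.031,"tz": 0,"spin": 0},{"claw": 0,"tx": 0,"ty": -0.037,"tz": 0,"spin": 0},{"claw": 0,"tx": 0,"ty": -0.041,"tz": 0,"spin": 0},{"claw": 0,"tx": 0,"ty": -0.045,"tz": 0,"spin": 0}]'

```text
time: 4.8
position: [0.5222, -0.1117, 0.3221]
tool_rot: [-0.029, -3.141, 0.0]
ft_force: [0.6, 2.2, -0.2]
grip_width: 0.007
```

```bash
python3 -c "
from h import *
im=imaging.get_image('scene')
go([F([0,5,140]),F([0,-2,140])])
for p in [(0,-20,100),(0,-37,160)]: print(p,(proj('scene',F(p))-[240,130])*5)
cv2.imwrite('pics/s5.png',cv2.resize(im[130:250,240:390],None,fx=5,fy=5,interpolation=2))"
```

```text
tip [ 0.522  -0.1126  0.1401] feeder [ -0.    1.4 140.1] spin -0.07 F [-0.6 -0.5 -0.3] t 4.85
[-0.      0.0036  0.    ]
[-0.     -0.0034  0.0001]
(0, -20, 100) [411.5278688  430.96855635]
(0, -37, 160) [448.90791242 320.63335118]
```

View pics/s5.png

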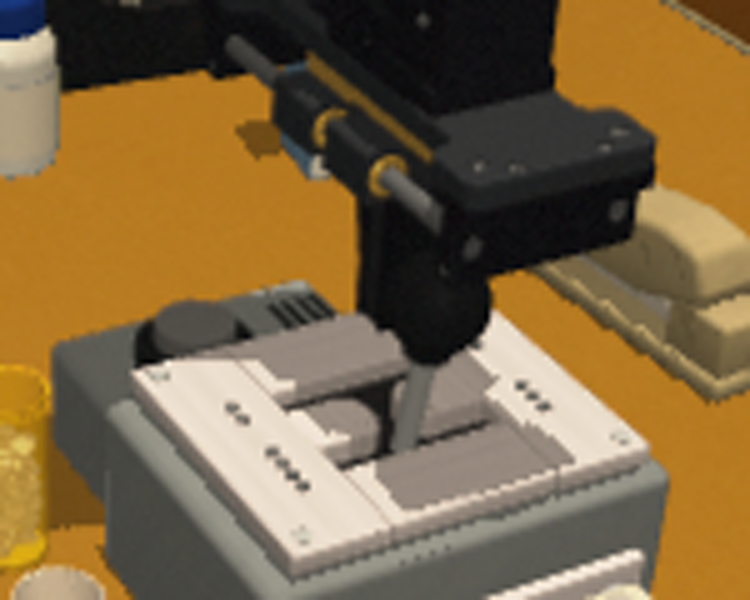

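The knob is at crop (443,315), against (449,321) for the middle of the right leg, so about 4 mm are still missing. I push on gently.

>>> step_arm --increments '[{"claw": 0,"tx": 0,"ty": -0.002,"tz": 0,"spin": 0},{"claw": 0,"tx": 0,"ty": -0.004,"tz": 0,"spin": 0},{"claw": 0,"tx": 0,"ty": -0.004,"tz": 0,"spin": 0}]'

```text
time: 5.1
position: [0.5221, -0.1153, 0.3221]
tool_rot: [-0.028, -3.141, 0.0]
ft_force: [0.3, 0.2, -0.5]
grip_width: 0.007
```

```bash
python3 -c "
from h import *
im=imaging.get_image('scene');cv2.imwrite('pics/s6r.png',im)
go([F([0,-2,140])])"
```

```text
tip [ 0.5221 -0.1152  0.1401] feeder [ 1.000e-01 -1.200e+00  1.401e+02] spin -0.0 F [ 1.  -0.  -0.1] t 5.15
[ 0.0001 -0.0008  0.0001]
```

>>> step_arm --increments '[{"claw": 0,"tx": 0,"ty": 0.02,"tz": 0,"spin": 0},{"claw": 0,"tx": 0.02,"ty": 0.02,"tz": 0,"spin": 0},{"claw": 0,"tx": 0.05,"ty": 0.02,"tz": 0,"spin": 0},{"claw": 0,"tx": 0.058,"ty": 0.01,"tz": 0,"spin": 0},{"claw": 0,"tx": 0.058,"ty": -0.015,"tz": 0,"spin": 0},{"claw": 0,"tx": 0.058,"ty": -0.035,"tz": 0,"spin": 0},{"claw": 0,"tx": 0.058,"ty": -0.035,"tz": 0,"spin": 0}]'

```text
time: 5.73
position: [0.4629, -0.1536, 0.3229]
tool_rot: [0.037, 3.14, -0.004]
ft_force: [-0.4, -0.6, -0.5]
grip_width: 0.006
```

```bash
python3 -c "
from h import *
im=imaging.get_image('scene')
go([F([-35,-37,140]),F([0,-37,140]),F([19,-37,140])])
for p in [(0,-20,100),(0,-37,160)]: print(p,(proj('scene',F(p))-[240,130])*5)
cv2.imwrite('pics/s7.png',cv2.resize(im[130:250,240:390],None,fx=5,fy=5,interpolation=2))"
```

```text
tip [ 0.4634 -0.1517  0.1407] feeder [-57.9 -38.7 140.7] spin -0.25 F [ 0.7  0.1 -0.1] t 5.7833
[-0.0229  0.0019  0.0007]
[-0.0579  0.002   0.0007]
[-0.0769  0.0021  0.0008]
(0, -20, 100) [411.5278688  430.96855635]
(0, -37, 160) [448.90791242 320.63335118]
```

View pics/s7.png

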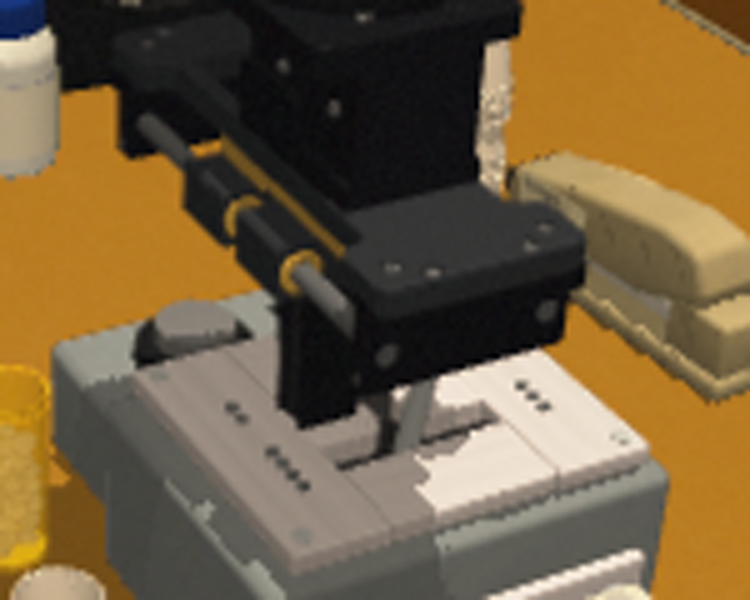

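The stem stands in the right leg at the channel, at (411,435) against an expected (411,431). I now push forward.

>>> step_arm --increments '[{"claw": 0,"tx": -0.015,"ty": 0.0015,"tz": 0,"spin": 0},{"claw": 0,"tx": -0.024,"ty": 0.0015,"tz": 0,"spin": 0},{"claw": 0,"tx": -0.032,"ty": 0.0015,"tz": 0,"spin": 0},{"claw": 0,"tx": -0.04,"ty": 0.0015,"tz": 0,"spin": 0},{"claw": 0,"tx": -0.048,"ty": 0.0015,"tz": 0,"spin": 0},{"claw": 0,"tx": -0.056,"ty": 0.0015,"tz": 0,"spin": 0},{"claw": 0,"tx": -0.064,"ty": 0.0015,"tz": 0,"spin": 0},{"claw": 0,"tx": -0.07,"ty": 0.0015,"tz": 0,"spin": 0}]'

```text
time: 6.45
position: [0.5344, -0.1485, 0.3218]
tool_rot: [-0.028, -3.141, -0.001]
ft_force: [-2.3, 0.8, -2.1]
grip_width: 0.007
```

>>> step_arm --increments '[{"claw": 0,"tx": -0.002,"ty": 0,"tz": 0,"spin": 0},{"claw": 0,"tx": -0.004,"ty": 0,"tz": 0,"spin": 0},{"claw": 0,"tx": -0.004,"ty": 0,"tz": 0,"spin": 0}]'

```text
time: 6.7
position: [0.538, -0.1486, 0.3223]
tool_rot: [0.028, 3.141, 0.0]
ft_force: [-0.8, 0.8, -0.3]
grip_width: 0.006
```

```bash
python3 -c "
from h import *
go([F([19,-37,140]),F([21,-37,140])])"
```

```text
tip [ 0.5381 -0.1486  0.1403] feeder [ 16.8 -34.3 140.3] spin 0.01 F [-0.8  0.8 -0.3] t 6.7
[-0.0022 -0.0027  0.0003]
[-0.0042 -0.0027  0.0003]
```

>>> step_arm --increments '[{"claw": 0,"tx": -0.002,"ty": 0,"tz": 0,"spin": 0},{"claw": 0,"tx": -0.003,"ty": 0,"tz": 0,"spin": 0},{"claw": 0,"tx": -0.003,"ty": 0,"tz": 0,"spin": 0}]'

```text
time: 6.95
position: [0.5403, -0.1489, 0.3221]
tool_rot: [-0.028, -3.141, -0.001]
ft_force: [-1.7, 0.9, -0.6]
grip_width: 0.01
```

>>> step_arm --increments '[{"claw": 0,"tx": -0.001,"ty": 0,"tz": 0,"spin": 0},{"claw": 0,"tx": -0.0015,"ty": 0,"tz": 0,"spin": 0},{"claw": 0,"tx": -0.0015,"ty": 0,"tz": 0,"spin": 0}]'

```text
time: 7.2
position: [0.5417, -0.1489, 0.3219]
tool_rot: [-0.028, -3.14, -0.001]
ft_force: [-3.6, 1.2, -1.2]
grip_width: 0.004
```

>>> step_arm --increments '[{"claw": 0,"tx": -0.001,"ty": 0,"tz": 0,"spin": 0},{"claw": 0,"tx": -0.0015,"ty": 0,"tz": 0,"spin": 0},{"claw": 0,"tx": -0.0015,"ty": 0,"tz": 0,"spin": 0}]'

```text
time: 7.45
position: [0.543, -0.1489, 0.3217]
tool_rot: [-0.028, -3.139, -0.001]
ft_force: [-4.0, 1.3, -0.9]
grip_width: 0.003
```

>>> step_arm --increments '[{"claw": 0,"tx": -0.001,"ty": 0,"tz": 0,"spin": 0},{"claw": 0,"tx": -0.0015,"ty": 0,"tz": 0,"spin": 0},{"claw": 0,"tx": -0.0015,"ty": 0,"tz": 0,"spin": 0}]'

```text
time: 7.7
position: [0.5441, -0.149, 0.3215]
tool_rot: [-0.028, -3.138, -0.001]
ft_force: [-6.0, 1.3, -0.7]
grip_width: 0.008
```

```bash
python3 -c "
from h import *
go([])"
```

```text
tip [ 0.5434 -0.1489  0.1395] feeder [ 22.1 -34.5 139.5] spin -0.01 F [-6.   1.3 -0.7] t 7.7
```

Force climbs with little travel, so it is at the stop. I back off and look.

>>> step_arm --increments '[{"claw": 0,"tx": 0.01,"ty": 0,"tz": 0,"spin": 0},{"claw": 0,"tx": 0.04,"ty": 0,"tz": 0,"spin": 0},{"claw": 0,"tx": 0.06,"ty": 0,"tz": -0.02,"spin": 0},{"claw": 0,"tx": 0.06,"ty": 0.04,"tz": -0.02,"spin": 0},{"claw": 0,"tx": 0.06,"ty": 0.08,"tz": -0.02,"spin": 0},{"claw": 0,"tx": 0.05,"ty": 0.12,"tz": -0.02,"spin": 0},{"claw": 0,"tx": 0.05,"ty": 0.145,"tz": -0.02,"spin": 0},{"claw": 0,"tx": 0.05,"ty": 0.145,"tz": -0.02,"spin": 0}]'

```text
time: 8.37
position: [0.4986, 0.0035, 0.3435]
tool_rot: [0.013, 3.136, 0.006]
ft_force: [0.1, 1.0, -0.1]
grip_width: 0.001
```

```bash
python3 -c "
from h import *
im=imaging.get_image('scene')
go([F([-25,112,90]),F([-25,112,66]),F([-25,112,58])])
K=lambda f,a:np.array([150*np.sin(f),-150*np.cos(f)*np.sin(a),15+150*np.cos(f)*np.cos(a)])
for f in (.28,.31,.33): print(f,(proj('scene',F(K(f,.25)))-[240,130])*5)
cv2.imwrite('pics/s8r.png',im)
cv2.imwrite('pics/s8.png',cv2.resize(im[130:250,240:390],None,fx=5,fy=5,interpolation=2))
g=cv2.cvtColor(im,6);m=(g<45).astype(np.uint8);m[:,:310]=0;m[:,370:]=0;m[:165]=0;m[215:]=0
for c in cv2.findContours(m,0,2)[0]:
  if cv2.contourArea(c)>80: a=cv2.minEnclosingCircle(c);print((np.array(a[0])-[240,130])*5,a[1]*5)
"
```

```text
tip [4.993e-01 3.000e-04 1.614e-01] feeder [-24.8 113.9 161.4] spin 0.35 F [-0.3 -0.8  1. ] t 8.4167
[ 0.0006 -0.002   0.0713]
[ 0.0007 -0.002   0.0953]
[ 0.0007 -0.0021  0.1033]
0.28 [540.45045341 305.19249498]
0.31 [549.21302864 305.01603031]
0.33 [554.92628299 305.04707124]
[550.  307.5] 59.00261878967285
```

View pics/s8.png

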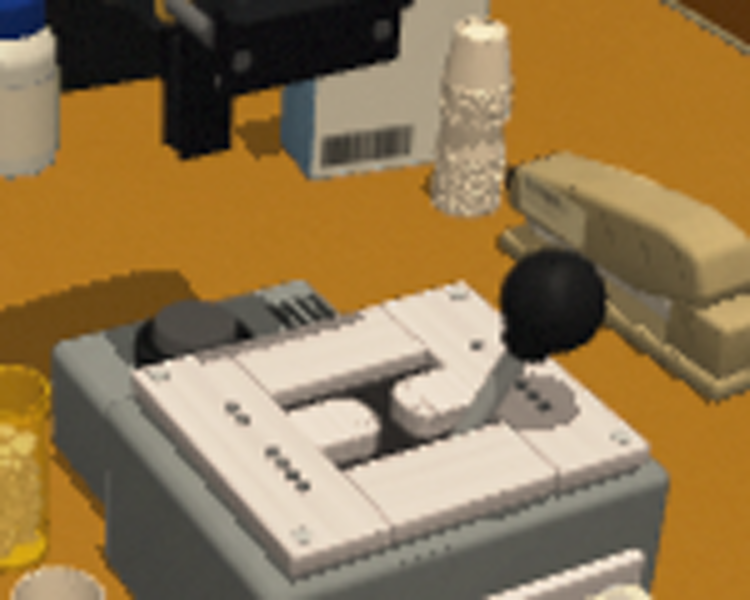

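The knob is at (554,303). The fully forward right slot projects to (555,305), so third is engaged and the gripper is clear. Next is the button.

>>> step_arm --increments '[{"claw": 0,"tx": 0,"ty": 0,"tz": 0.03,"spin": 0},{"claw": 0,"tx": 0.001,"ty": -0.0005,"tz": 0.06,"spin": 0},{"claw": 0,"tx": 0.001,"ty": -0.0005,"tz": 0.075,"spin": 0},{"claw": 0,"tx": 0.001,"ty": -0.0005,"tz": 0.082,"spin": 0},{"claw": 0,"tx": 0.001,"ty": -0.0005,"tz": 0.082,"spin": 0}]'

```text
time: 8.83
position: [0.4965, -0.0051, 0.2601]
tool_rot: [-0.031, -3.141, 0.001]
ft_force: [-3.2, -0.6, 4.1]
grip_width: 0.005
```

```bash
python3 -c "
from h import *
go([F([-25,112,76]),F([-25,112,66])])
# button height by two views
o1,d1=ray('top',(244.8,183.6));o2,d2=ray('scene',(240+197/5,130+326/5))
A=np.c_[d1,-d2];t=np.linalg.lstsq(A,o2-o1,rcond=None)[0];print((o1+d1*t[0]).round(4),(o2+d2*t[1]).round(4))"
```

```text
tip [ 0.4964 -0.0053  0.0781] feeder [-27.5 108.3  78.1] spin -0.12 F [-3.2 -0.6  4.1] t 8.8333
[-0.0025  0.0037  0.0021]
[-0.0025  0.0037  0.0121]
[ 0.4976 -0.0024  0.0781] [ 0.4993 -0.0032  0.0783]
```

>>> step_arm --increments '[{"claw": 0,"tx": 0,"ty": 0,"tz": -0.005,"spin": 0},{"claw": 0,"tx": -0.001,"ty": 0.002,"tz": -0.005,"spin": 0},{"claw": 0,"tx": -0.001,"ty": 0.002,"tz": -0.005,"spin": 0},{"claw": 0,"tx": -0.001,"ty": 0.002,"tz": -0.005,"spin": 0}]'

```text
time: 9.17
position: [0.4983, -0.0015, 0.2662]
tool_rot: [0.028, 3.139, 0.001]
ft_force: [0.6, 0.4, -0.1]
grip_width: 0.003
```

```bash
python3 -c "
from h import *
go([[.4985,-.0025,.078]])"
```

```text
tip [ 0.4987 -0.0014  0.0842] feeder [-25.3 112.1  84.2] spin 0.01 F [ 0.6  0.4 -0.1] t 9.1667
[ 0.0002 -0.0011  0.0062]
```

Free at tip z 84 mm. I press down in small steps.

>>> step_arm --increments '[{"claw": 0,"tx": 0,"ty": -0.0005,"tz": 0.003,"spin": 0},{"claw": 0,"tx": 0,"ty": -0.0005,"tz": 0.006,"spin": 0},{"claw": 0,"tx": 0,"ty": -0.0005,"tz": 0.007,"spin": 0},{"claw": 0,"tx": 0,"ty": -0.0005,"tz": 0.007,"spin": 0},{"claw": 0,"tx": 0,"ty": -0.0005,"tz": 0.007,"spin": 0}]'

```text
time: 9.58
position: [0.4983, -0.0019, 0.2589]
tool_rot: [0.028, 3.139, 0.001]
ft_force: [1.6, 1.7, 4.7]
grip_width: 0.003
```

>>> step_arm --increments '[{"claw": 0,"tx": 0,"ty": 0,"tz": 0.001,"spin": 0},{"claw": 0,"tx": 0,"ty": 0,"tz": 0.002,"spin": 0},{"claw": 0,"tx": 0,"ty": 0,"tz": 0.002,"spin": 0},{"claw": 0,"tx": 0,"ty": 0,"tz": 0.002,"spin": 0}]'

```text
time: 9.92
position: [0.4985, -0.002, 0.2584]
tool_rot: [0.028, 3.14, 0.002]
ft_force: [-3.3, 1.7, 15.7]
grip_width: -0.001
```

>>> step_arm --increments '[{"claw": 0,"tx": 0,"ty": 0,"tz": 0.001,"spin": 0},{"claw": 0,"tx": 0,"ty": 0,"tz": 0.002,"spin": 0},{"claw": 0,"tx": 0,"ty": 0,"tz": 0.002,"spin": 0},{"claw": 0,"tx": 0,"ty": 0,"tz": 0.002,"spin": 0}]'

```text
time: 10.25
position: [0.4986, -0.0022, 0.2582]
tool_rot: [0.028, 3.14, 0.003]
ft_force: [-8.7, 1.4, 28.3]
grip_width: 0.002
```

>>> step_arm --increments '[{"claw": 0,"tx": 0,"ty": 0,"tz": 0.001,"spin": 0},{"claw": 0,"tx": 0,"ty": 0,"tz": 0.002,"spin": 0},{"claw": 0,"tx": 0,"ty": 0,"tz": 0.002,"spin": 0},{"claw": 0,"tx": 0,"ty": 0,"tz": 0.002,"spin": 0}]'

```text
time: 10.58
position: [0.4988, -0.0023, 0.2579]
tool_rot: [0.028, 3.14, 0.004]
ft_force: [-13.7, 0.6, 42.4]
grip_width: 0.005
```

It goes stiff at tip z 76.5 mm. I come up slowly and read the spring's force against height, to tell the button's bottom from the collar.

>>> step_arm --increments '[{"claw": 0,"tx": 0,"ty": 0,"tz": -0.003,"spin": 0},{"claw": 0,"tx": 0,"ty": 0,"tz": -0.006,"spin": 0},{"claw": 0,"tx": 0,"ty": 0,"tz": -0.006,"spin": 0},{"claw": 0,"tx": 0,"ty": 0,"tz": -0.006,"spin": 0}]'

```text
time: 10.92
position: [0.4983, -0.0019, 0.2589]
tool_rot: [0.028, 3.139, 0.001]
ft_force: [1.3, 1.0, 4.7]
grip_width: 0.005
```

```bash
python3 -c "
from h import *
cv2.imwrite('pics/s9a.png',imaging.get_image('scene'));go([])"
```

```text
tip [ 0.4987 -0.0018  0.0767] feeder [-25.3 111.8  76.7] spin 0.01 F [2.9 1.4 5.1] t 10.9667
```

>>> step_arm --increments '[{"claw": 0,"tx": 0,"ty": 0,"tz": -0.001,"spin": 0},{"claw": 0,"tx": 0,"ty": 0,"tz": -0.002,"spin": 0},{"claw": 0,"tx": 0,"ty": 0,"tz": -0.002,"spin": 0},{"claw": 0,"tx": 0,"ty": 0,"tz": -0.002,"spin": 0}]'

```text
time: 11.3
position: [0.4978, -0.0022, 0.2602]
tool_rot: [0.028, 3.141, -0.0]
ft_force: [1.9, 1.4, 4.3]
grip_width: 0.003
```

>>> step_arm --increments '[{"claw": 0,"tx": 0,"ty": 0,"tz": -0.001,"spin": 0},{"claw": 0,"tx": 0,"ty": 0,"tz": -0.002,"spin": 0},{"claw": 0,"tx": 0,"ty": 0,"tz": -0.002,"spin": 0},{"claw": 0,"tx": 0,"ty": 0,"tz": -0.002,"spin": 0}]'

```text
time: 11.63
position: [0.4975, -0.0023, 0.262]
tool_rot: [-0.028, -3.141, 0.0]
ft_force: [0.9, 0.7, 3.0]
grip_width: 0.002
```

>>> step_arm --increments '[{"claw": 0,"tx": 0,"ty": 0,"tz": -0.004,"spin": 0},{"claw": 0,"tx": 0,"ty": 0,"tz": -0.01,"spin": 0},{"claw": 0,"tx": 0,"ty": 0,"tz": -0.01,"spin": 0},{"claw": 0,"tx": 0,"ty": 0,"tz": -0.01,"spin": 0}]'

```text
time: 11.97
position: [0.4973, -0.0023, 0.2722]
tool_rot: [-0.028, -3.141, 0.0]
ft_force: [0.6, -0.9, 0.1]
grip_width: 0.003
```

```bash
python3 -c "
from h import *
im=imaging.get_image('scene');cv2.imwrite('pics/s9b.png',im);go([])
a=cv2.imread('pics/s9a.png');f=lambda i:cv2.resize(i[165:225,240:310],None,fx=5.5,fy=5.5,interpolation=2)
cv2.imwrite('pics/s9.png',np.hstack([f(a),f(im)]))"
```

```text
tip [ 0.4971 -0.0022  0.09  ] feeder [-26.9 111.3  90. ] spin -0.0 F [ 0.7 -0.6 -0. ] t 12.0167
```

View pics/s9.png

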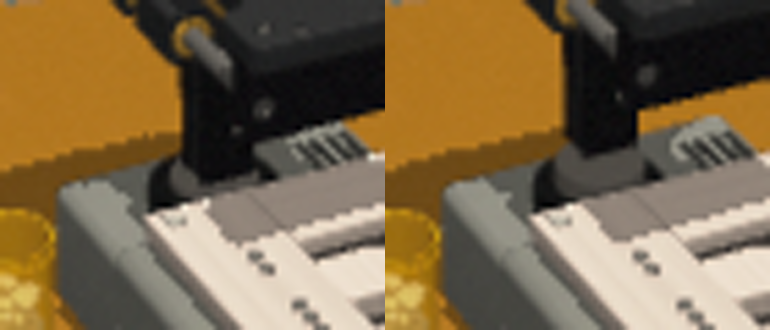

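On the left, pressed, the button's grey top sits lower but still above the collar, so the stiff stop was its full travel. The spring read 3.0, 4.3 and 4.7 N on the way, which fits 5 N at the bottom. On the right it is back up. I retreat and do a final check.

>>> step_arm --increments '[{"claw": 0,"tx": 0,"ty": 0,"tz": -0.04,"spin": 0},{"claw": 0,"tx": 0,"ty": 0,"tz": -0.08,"spin": 0},{"claw": 0,"tx": 0,"ty": 0,"tz": -0.12,"spin": 0},{"claw": 0,"tx": 0,"ty": 0.04,"tz": -0.14,"spin": 0},{"claw": 0,"tx": 0,"ty": 0.08,"tz": -0.14,"spin": 0},{"claw": 0,"tx": 0,"ty": 0.12,"tz": -0.14,"spin": 0},{"claw": 0,"tx": 0,"ty": 0.16,"tz": -0.14,"spin": 0},{"claw": 0,"tx": 0,"ty": 0.2,"tz": -0.14,"spin": 0}]'

```text
time: 12.68
position: [0.5007, 0.1995, 0.4121]
tool_rot: [-0.028, -3.141, -0.0]
ft_force: [0.6, -1.1, 0.2]
grip_width: 0.006
```

```bash
python3 -c "
from h import *
im=imaging.get_image('scene');cv2.imwrite('pics/s10.png',im);go([])
a=cv2.imread('pics/scene0.png')
for n,(y0,y1,x0,x1) in dict(vial=(203,245,230,252),cup=(244,264,242,262),jar=(272,335,264,310)).items(): print(n,'mean abs diff',np.abs(im[y0:y1,x0:x1].astype(int)-a[y0:y1,x0:x1]).mean().round(2))
cv2.imwrite('pics/s10c.png',cv2.resize(im[150:340,220:410],None,fx=3,fy=3,interpolation=2))"
```

```text
tip [0.4988 0.2103 0.2295] feeder [-28.9 323.8 229.5] spin 0.64 F [ 0.1  7.9 -0.1] t 12.7333
vial mean abs diff 1.7
cup mean abs diff 1.64
jar mean abs diff 1.77
```

View pics/s10c.png

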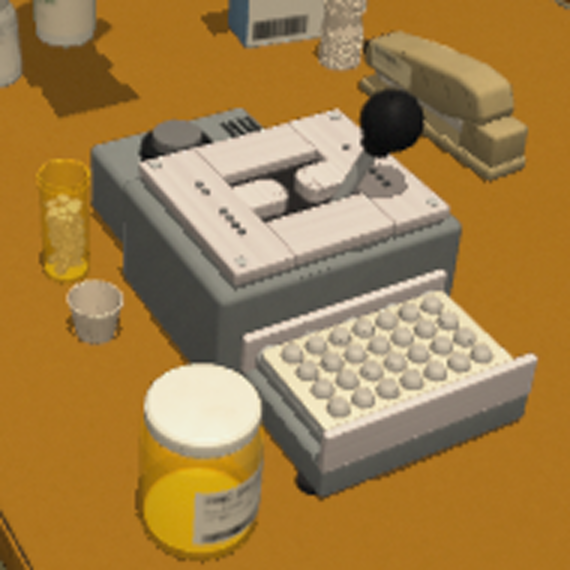

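The knob is in the far right slot at (391,121), the button is up, and the vial, cup and jar have not moved. I let the arm settle and hand in.

>>> step_arm --increments '[{"claw": 0,"tx": 0,"ty": 0,"tz": 0,"spin": 0},{"claw": 0,"tx": 0,"ty": 0,"tz": 0,"spin": 0},{"claw": 0,"tx": 0,"ty": 0,"tz": 0,"spin": 0},{"claw": 0,"tx": 0,"ty": 0,"tz": 0,"spin": 0}]'

```text
time: 13.07
position: [0.5016, 0.1959, 0.4122]
tool_rot: [-0.033, -3.141, 0.001]
ft_force: [-0.3, 0.8, 0.8]
grip_width: 0.006
```

```bash
python3 -c "
from h import *
go([])
from bench import workorder
print(workorder.close_job())"
```

```text
tip [0.5016 0.1958 0.2302] feeder [-25.9 309.4 230.2] spin -0.17 F [-0.3  0.8  0.8] t 13.0667
the job is handed in; nothing more can be done
None
```

The feeder is in third and the start button was then pressed and released. I handed the job in at about 13 s of robot time.

- **Gear lever:** I pushed the knob with the closed fingertips only, never pinching it. It went forward to the cross channel, across to the right, then forward to the stop. Force readings were about 1–2 N while it moved and 6 N at the stop. In the scene picture afterwards the knob sat where the fully forward right slot should be (gear_fore about 0.33), and the last picture still showed it there.
- **Start button:** It went down to a hard stop, the spring reading about 5 N just before it. The picture taken near the bottom showed its top still above the collar, so I took the stop for full travel. I pressed harder than needed: the tool force reached about 42 N on the fingertips before I backed off. It came back up when released.
- **Loose things:** The vial, cup and jar look unchanged between the first and last pictures.
- **Disagreements:** My first guess for the height of the button top, 66 mm, was too low. Two views gave about 78 mm, and contact showed about 82 mm up and 76.5 mm pressed. A brief 7.9 N reading during the retreat came from the arm stopping, and it settled to about 1 N with nothing touched.

I viewed 10 pictures in all, including crops.

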